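Drop the thumb latch of a phone repair jig

TASK

Close the sprung sliding jaw of the repair jig over the end of the phone and latch it: lift the red thumb tab so that the latch bar passes over the yellow striker, bring it forward until the bar's end gently meets the catch's back wall, and let the bar drop fully into the slot so that it holds the jaw by itself. Do not force the bar against the catch, and leave the phone and the things on the table where they are.

Things in the scene. Friction and masses are not known exactly. Their poses are not given: they have to be found in the camera images.
- jig: Repair jig: aluminium plate 330 x 180 x 12 mm fixed to the table; place and yaw vary. Origin: under the plate, 5 mm from its centre towards the sliding jaw, at table height. x runs along the plate from the blue sliding jaw (near end) to the fixed blue jaw (far end), y left, z up. A black phone lies on it, to the right of the latch.
- jaw (a joint): Travel (m) of the blue sliding jaw along the plate's +x, its lip going over the phone's end. 0 = fully back, its start; 0.061 +- 0.012 when latched. A damped spring pushes it back (-x): 3.6 N at 0, 5.4 N when latched, plus 100 N per m/s of speed, so let go it creeps back at about 50 mm/s.
- latch (a joint): Angle (rad) of the steel latch bar that pivots on the jaw: 0 = level on its stop (at start and in the slot), positive = free end lifted, at most 0.35. Only its weight (0.19 to 0.28 kg) holds it down; lifting it at the tab takes about 2 N, but 6 to 10 N while the tab also pushes the jaw along. It clears the striker above 0.1 rad.
- latch_pivot (a point): Pivot of the latch bar, on the jaw, 22 mm above the table; the pivot axis is the plate's y. The bar runs 110 mm from it along the plate's +x, 8 mm wide, 29 to 41 mm above the table when level. Its axes turn with the jig.
- tooth (a point): Underside centre of the square tooth at the bar's free end: 8 mm long (x), 12 mm wide, reaching down to 17 mm above the table when level; 106 mm along the bar from the pivot. The bar's end face lies 4 mm beyond this point.
- thumb_tab (a point): Grip point on the red thumb tab on the bar: tab 26 mm long (plate's x), 14 mm thick (y: pinch across it), top 87 mm above the table when level. The point lies on its mid plane, 15 mm below its top, 70 mm along the bar from the pivot and 50 mm above the pivot. The tab can turn between gripping fingers. It is 72 mm above the table when level.
- catch: Yellow catch in line with the bar. Origin on the plate's top (z 12 mm) at the NOMINAL near edge of its slot; axes as the jig's. Along x: blunt striker block from -22 to 0 mm, 15 mm high; slot 0 to 12 mm; rigid back wall 12 to 21 mm, 58 mm high. The yellow part is clamped in a slotted hole: it really sits up to 12 mm nearer or farther along x. Gentle is under 14 N on it.
- back_wall (a point): NOMINAL middle of the face of the catch's back wall that looks at the jaw, 30 mm above the plate's top; really up to 12 mm nearer or farther along the plate's x, to be felt for. The bar cannot pass over the wall. The grip point swings back 13 mm relative to the jaw as it rises 14 mm (0.22 rad): lowering it straight down pushes the jaw back as much.
- phone_center (a point): Centre of the black phone, 150 x 72 x 9 mm, that lies loose on the jig's plate, long side along the plate's x; a bystander to be left in place.
- spare_phone_center (a point): A second black phone, 150 x 72 x 9, lying flat on the table; its centre (sizes in mm). A bystander.
- tin_center (a point): A flat silver metal tin, 95 x 65 x 22, on the table; its centre (sizes in mm). A bystander.
- jar_mid (a point): A small blue flux jar with a white cap, 52 in diameter and 50 tall, upright; its centre (sizes in mm). A bystander.
- driver_grip (a point): A screwdriver with an orange handle, 170 long, lying on the table; a point on its handle (sizes in mm). A bystander.
- tray_mid (a point): A green divided parts tray, 110 x 80 x 30; its centre (sizes in mm). A bystander.
- battery_center (a point): A flat yellow battery pack, 85 x 45 x 6, lying on the table; its centre (sizes in mm). A bystander.

How it is judged:
On the way:
1. the raised latch bar is brought forward over the striker (value of joint latch above 0.08 rad and value of joint jaw above 0.044 m), for 0.1 s.
At the end, for the whole second after the job is handed in: The latch bar lies level in the slot (latch below 0.04 rad) and by itself holds the jaw against its spring, at rest (jaw above 0.046 m, slower than 3 mm/s), with the phone within 10 mm of where it lay (value of joint latch below 0.04 rad and value of joint jaw above 0.046 m and velocity of joint jaw between -0.003 and 0.003 m/s and not (distance of phone_center from where it was at the start of the episode above 0.01 m)); the robot touches nothing.
It fails at once if the catch is pressed with more than 14 N (contact force between catch and anything else above 14 N).
It fails at once if the phone in the jig is shifted by more than 10 mm (distance of phone_center from where it was at the start of the episode above 0.01 m).
It fails at once if a thing on the table is shifted by more than 20 mm (distance of any of spare_phone_center, tin_center, jar_mid, driver_grip, tray_mid, battery_center from where it was at the start of the episode above 0.02 m).
It also fails if it takes over 42 s, if anything falls off the work surface, if the arm or the gripper's body presses on something with over 40 N, if the wrist force passes 120 N, or if a joint passes its speed limit or range.

ROBOT

A 6-joint arm with a two-finger parallel gripper is mounted at the origin on the work surface. World frame = base frame: x ahead of the robot, y to its left, z up, the work surface at z = 0. Lengths are in m, angles in rad, forces in N, time in s.
With the tool pointing down it reaches from about 0.35 to 1 m from the base axis. Payload 7.1 kg.
Tool frame: the origin (TCP) lies at the very end of the fingers, on their centre line; the grasp point (between the pads) lies 19 mm behind it; y points along the fingers, x is the direction in which the jaws open and shut, and the axes are right-handed (so a half turn about y gives the same grasp; the last joint's range is limited). The gripper opens to 85 mm and grips with 20 to 120 N. Pads are 22 mm wide; open, the fingers measure 114 mm over their backs; the gripper's body (76 mm by 85 mm) begins 54 mm behind the grasp point. The pads swing forward as they close: fully open they stand 13 mm farther back than shut.
Start: joints at [1.275, 0.423, 1.63, -0, 1.089, -0.019], TCP at [0.171, 0.601, 0.231] pointing down, gripper open.
Joint ranges: [-3, 3], [-0.9, 2.11], [0.09, 2.58], [-1.31, 4.45], [0.11, 2.69], [-2.54, 2.54]. Speed limits (rad/s): [2.39, 2.39, 3.01, 3.14, 3.14, 3.14].

INTERFACE

Orientations are given as [roll, pitch, yaw] about the fixed x, y, z axes, in that order (R = Rz(yaw) Ry(pitch) Rx(roll)).
In Python, from rig import arm, imaging, spotter gives the robot as it stands.
- The arm moves only by the shell command python3 -m creep 'ROWS' [FORCE]. ROWS is a JSON object of lists of equal length, an entry for each row: "xyz": the shift along the world's x, y, z in mm, a list of three; "dr": the turn, a rotation vector about the world's x, y, z in rad, a list of three; "hand": the closure in counts, from 0 (fully open) to 255 (shut). A call has exactly 10 rows; each row shifts and turns the commanded pose from where the row before left it; what a row does not reach is not made up. A row lasts 1/8 s, in which the tool goes at most 62.5 mm and 10.7 degrees, less where a joint would pass 70% of its speed; a pose out of reach is approached as far as the arm can. A call with a gripper value outside its range is refused whole. The fingers move at their own pace and stop on an object; FORCE is the grip in N (left out, the last holds). Time passes only in rows, so rows that do not move let the fingers close, or fill a call up. It gives the time, the measured TCP pose, the force and the opening at its end, in the units of the state.
- arm.sense(): the state, without advancing time (a new reading comes with each control period).
- imaging.grab_frame(name): name is "scene" or "side" or "wrist"; returns (picture, depth): 384x512x3 uint8, red, green, blue; 384x512 float32, m along the optical axis (not along the pixel's ray), 0 where there is no reading.
- imaging.calibration(name): a dict with "fx", "fy", "cx", "cy" (pixels), "k1" (the pictures are not rectified: a ray, as slopes to the right and down, at radius r is drawn at 1 + k1 r^2 times it, then the intrinsics apply), "cam_to_world" (4x4, takes a point from camera to world coordinates); the wrist camera has in their place "hand_eye" (4x4, takes a point from camera to tool coordinates, whose origin is the TCP and whose axes are the tool frame's). Camera axes: x right, y up, looking along -z (the intrinsics and any distortion apply to the point x, -y, -z); pixel columns grow to the right and rows downward; lengths in m; the calibration is good to about 2 mm. A picture is of the moment at which its call begins: read the wrist's pose just before it. calibration takes no time and is no camera call.
- arm.hand_in(): hands the job in, once; it reports no verdict.
Trained networks look in the newest picture that a camera, given by its name, has taken for a name from the list of things; names that differ only in an ending like _2 or _b are one class to them, and where a whole thing is asked for, a point or a joint stands for the part that bears it (a point fixed in the world has none). Each returns a list of dicts, best first, with "conf" (0 to 1); they miss things now and then, are a little off and sometimes report something else, mostly with a low value. They report only what shows in the picture. A call takes as long as a camera call.
- spotter.find_in(camera, query): "bbox" ([centre column, centre row, width, height] in pixels, round what is visible of it).
- spotter.masks_of(camera, query): "region" (384x512 bool, what is visible of it) and "bbox" ([centre column, centre row, width, height] in pixels, round what is visible of it).
- spotter.spot_point(camera, query): "position" ([row, column] in pixels: a listed point, or the origin of a listed thing).
The state is a dict: "time_s": time; "joint_positions": joint angles; "qvel": joint speeds; "joint_efforts": joint torques, N m; "tcp_pos": TCP position; "tcp_rot": TCP orientation; "ft_force": force on the tool from outside, world axes, zero at the start; "moment": the same for the moment, N m; "finger_gap": opening from 0.0 (shut) to 1.0 (fully open).
Only numpy, scipy, OpenCV 4.12 (cv2) and the standard library are available. Lean on these libraries where they do the work, as an engineer would, in place of code of your own. Each camera call takes 0.05 s, during which the arm holds its last target.

## Working session

There is one attempt and no reset: what is moved stays moved. The work goes in short steps, Python scripts to look and compute and a shell command to move; the robot and the scene stay as the last step left them, time stands still between calls to the robot, and variables do not carry over. Pictures are saved under pics/ and viewed, and the job is handed in when it is done.

```bash
ls; mkdir -p pics; cat > h.py <<'E'
import numpy as np, cv2
from scipy.spatial.transform import Rotation as R
from rig import arm, imaging, spotter
def c2w(name, st=None):
    c=imaging.calibration(name)
    if 'cam_to_world' in c: return c,np.array(c['cam_to_world'])
    st=st or arm.sense()
    T=np.eye(4);T[:3,:3]=R.from_euler('xyz',st['tcp_rot']).as_matrix();T[:3,3]=st['tcp_pos']
    return c,T@np.array(c['hand_eye'])
def ray(name,row,col,st=None):
    c,T=c2w(name,st)
    K=np.array([[c['fx'],0,c['cx']],[0,c['fy'],c['cy']],[0,0,1]])
    p=cv2.undistortPoints(np.array([[[col,row]]],float),K,np.array([c['k1'],0,0,0,0.]))[0,0]
    d=T[:3,:3]@np.array([p[0],-p[1],-1]); return T[:3,3],d
def at_z(name,row,col,z,st=None):
    o,d=ray(name,row,col,st); return o+d*(z-o[2])/d[2]
def at_d(name,row,col,dep,st=None):
    o,d=ray(name,row,col,st); return o+d*dep
def proj(name,P,st=None):
    c,T=c2w(name,st); q=np.linalg.inv(T)@np.append(P,1)
    s=np.array([q[0],-q[1]])/-q[2]; s=s*(1+c['k1']*(s@s))
    return s[1]*c['fy']+c['cy'], s[0]*c['fx']+c['cx']
E
python3 - <<'E'
from h import *
np.set_printoptions(precision=4,suppress=True)
st=arm.sense();print(st)
for n in ['scene','side','wrist']:
    p,d=imaging.grab_frame(n); cv2.imwrite(f'pics/{n}0.png',p[:,:,::-1]); np.save(f'{n}0.npy',d)
    print(n,c2w(n)[1][:3])
    for q,z in [('jig',0),('latch_pivot',.022),('tooth',.017),('thumb_tab',.072),('catch',.012),('back_wall',.042),('phone_center',.0165)]:
        for r in spotter.spot_point(n,q)[:1]:
            a,b=r['position'];dd=d[int(min(max(a,0),383)),int(min(max(b,0),511))]
            print(n,q,round(r['conf'],2),[round(a),round(b)],at_z(n,a,b,z), at_d(n,a,b,dd))
E
```

```text
pics
{'time_s': 0.0, 'joint_positions': array([ 1.275 ,  0.4238,  1.6307, -0.    ,  1.0886, -0.019 ]), 'qvel': array([ 0.0012,  0.    , -0.0025,  0.001 ,  0.0011,  0.0013]), 'joint_efforts': array([  0.002 , -55.7381, -28.1752,   0.0002,   0.0072,  -0.    ]), 'tcp_pos': array([0.1706, 0.6007, 0.2305]), 'tcp_rot': array([-1.5708,  0.0016,  1.294 ]), 'ft_force': array([0.632 , 0.2853, 0.147 ]), 'moment': array([ 0.0424, -0.0332, -0.0095]), 'finger_gap': 1.0031224009727422}
scene [[-0.5184 -0.6133  0.5959  1.3627]
 [ 0.8551 -0.3782  0.3547  0.5113]
 [ 0.0079  0.6934  0.7205  1.1366]]
scene jig 0.69 [222, 245] [ 0.5395 -0.0206  0.    ] [ 0.5579 -0.0087  0.0255]
scene latch_pivot 0.84 [203, 275] [0.4319 0.0304 0.022 ] [0.4491 0.0392 0.0425]
scene tooth 0.51 [226, 265] [0.5356 0.0536 0.017 ] [0.5367 0.0542 0.0184]
scene thumb_tab 0.49 [203, 266] [0.4906 0.028  0.072 ] [0.5075 0.0374 0.0927]
scene catch 0.78 [236, 255] [0.583  0.0444 0.012 ] [0.5867 0.0466 0.0173]
scene back_wall 0.69 [230, 254] [0.5861 0.0402 0.042 ] [0.6075 0.0532 0.0722]
scene phone_center 0.8 [228, 232] [ 0.5956 -0.0365  0.0165] [ 0.598  -0.0347  0.02  ]
side [[ 0.9878  0.1117 -0.1087  0.3696]
 [-0.1552  0.6411 -0.7516 -0.9781]
 [-0.0142  0.7593  0.6506  0.9574]]
side jig 0.76 [218, 260] [ 0.5374 -0.0135  0.    ] [ 0.5328 -0.0401  0.0264]
side latch_pivot 0.65 [205, 223] [0.4376 0.0357 0.022 ] [0.4367 0.0227 0.034 ]
side tooth 0.79 [201, 254] [0.5295 0.0435 0.017 ] [0.5291 0.0404 0.0199]
side thumb_tab 0.77 [190, 244] [0.4993 0.0342 0.072 ] [0.4986 0.0285 0.077 ]
side catch 0.65 [202, 272] [0.5823 0.0372 0.012 ] [0.5789 0.0211 0.027 ]
side back_wall 0.53 [194, 273] [0.586  0.0387 0.042 ] [ 0.5964  0.0877 -0.0021]
side phone_center 0.57 [220, 281] [ 0.5937 -0.0474  0.0165] [ 0.5933 -0.0492  0.0183]
wrist [[ 0.2714 -0.9161 -0.295   0.0964]
 [ 0.9625  0.2584  0.0829  0.622 ]
 [ 0.0003 -0.3064  0.9519  0.3739]]
```

View pictures.

```bash
python3 - <<'E'
import cv2
a=cv2.imread('pics/scene0.png')[140:320,160:360];b=cv2.imread('pics/side0.png')[140:290,160:360]
cv2.imwrite('pics/s1.png',cv2.resize(a,None,fx=4,fy=4,interpolation=2)[:600]);cv2.imwrite('pics/d1.png',cv2.resize(b,None,fx=4,fy=4,interpolation=2))
E
```

```text
(no output)
```

View pics/scene0.png

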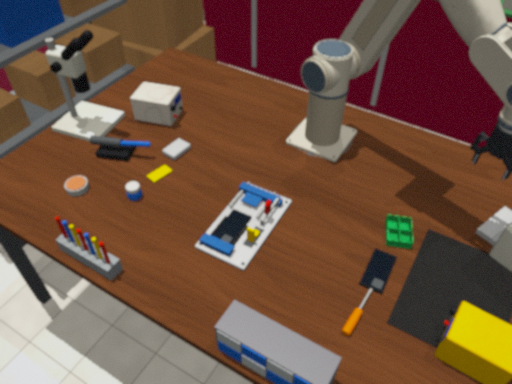

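View pics/s1.png

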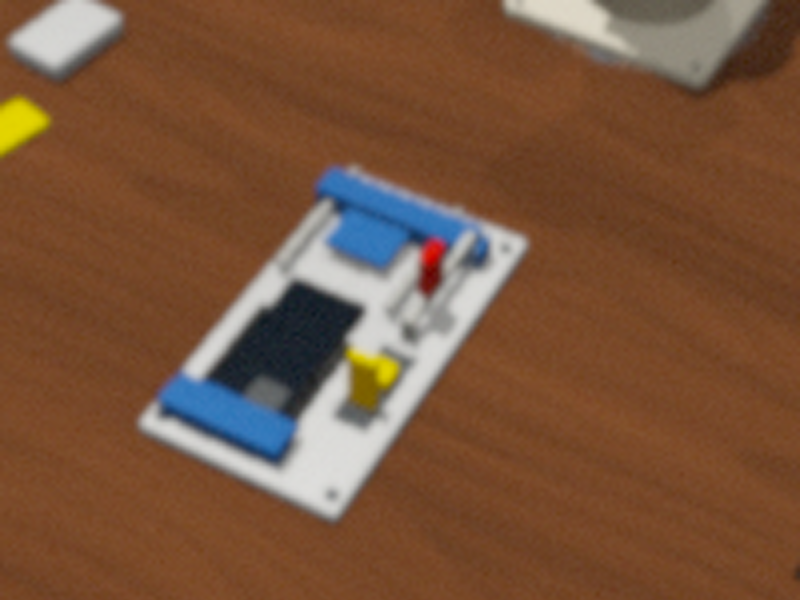

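View pics/d1.png

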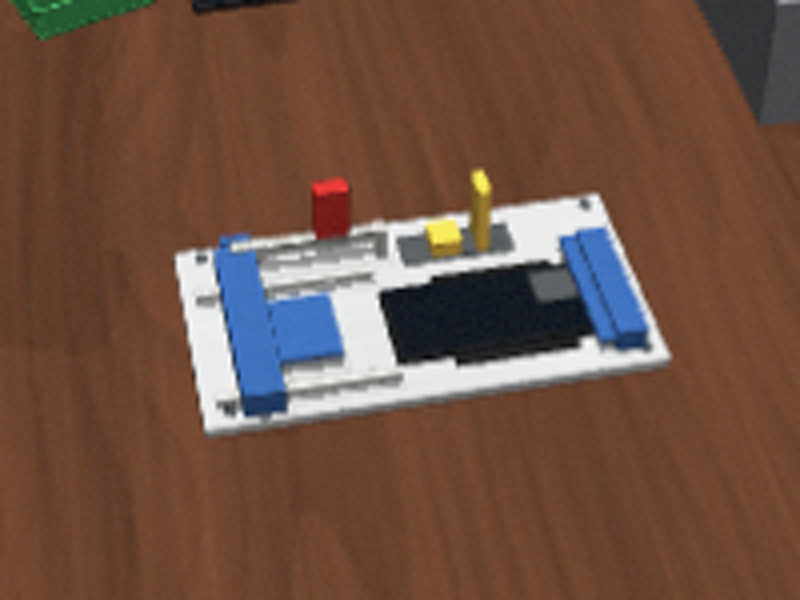

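```bash
python3 - <<'E'
from h import *
np.set_printoptions(precision=4,suppress=True)
def g(u,v):return at_z('side',140+v/4,160+u/4,.012)
nl,nr,fr,fl=g(178,255),g(208,430),g(668,355),g(598,197)
print(nl,nr,fr,fl)
for a,b in[(nl,fl),(nr,fr),(nr,nl),(fr,fl)]:
    d=b-a;print(np.linalg.norm(d),np.arctan2(d[1],d[0]))
def g(u,v):return at_z('scene',140+v/4,160+u/4,.012)
nl,nr,fr,fl=g(526,242),g(325,170),g(140,425),g(335,520)
print(nl,nr,fr,fl)
for a,b in[(nl,fl),(nr,fr),(nr,nl),(fr,fl)]:
    d=b-a;print(np.linalg.norm(d),np.arctan2(d[1],d[0]))
E
```

```text
[0.3839 0.0623 0.012 ] [ 0.3892 -0.1158  0.012 ] [ 0.7145 -0.1003  0.012 ] [0.7084 0.0729 0.012 ]
0.32461512289504496 0.03276782090482695
0.3257428197465816 0.047719095487150344
0.17821744168121423 1.6001769861697803
0.173347016342494 1.606377231538485
[0.3837 0.0692 0.012 ] [ 0.3997 -0.1261  0.012 ] [ 0.7176 -0.0953  0.012 ] [0.7131 0.083  0.012 ]
0.3296957020291087 0.041733858156177
0.3192872879864673 0.09649246220549866
0.19595865311612057 1.6530278699671173
0.17834744650041284 1.5959702681350658
```

```bash
python3 -m creep '{"xyz":[[29,-54,3],[29,-54,3],[29,-54,3],[29,-54,3],[29,-54,3],[29,-54,3],[29,-54,3],[29,-54,3],[29,-54,3],[29,-54,3]],"dr":[[0,0,0.032],[0,0,0.032],[0,0,0.032],[0,0,0.032],[0,0,0.032],[0,0,0.032],[0,0,0.032],[0,0,0.032],[0,0,0.032],[0,0,0.032]],"hand":[0,0,0,0,0,0,0,0,0,0]}' 40
```

```text
time_s: 2.45
tcp_pos: [0.4616, 0.0592, 0.2618]
tcp_rot: [-1.572, -0.0, 1.615]
ft_force: [0.9, 0.6, -0.4]
finger_gap: 0.999
```

```bash
python3 - <<'E'
from h import *
np.set_printoptions(precision=4,suppress=True)
st=arm.sense();n='wrist'
p,d=imaging.grab_frame(n); cv2.imwrite(f'pics/w1.png',cv2.resize(p[:,:,::-1],(800,600))); np.save('w1.npy',d);np.save('w1p.npy',p)
print(st['tcp_pos'],c2w(n,st)[1][:3])
for q,z in [('latch_pivot',.022),('tooth',.017),('thumb_tab',.072),('catch',.012),('back_wall',.042),('phone_center',.0165)]:
        for r in spotter.spot_point(n,q)[:1]:
            a,b=r['position'];dd=d[int(min(max(a,0),383)),int(min(max(b,0),511))]
            print(n,q,round(r['conf'],2),[round(a),round(b)],at_z(n,a,b,z,st), at_d(n,a,b,dd,st))
E
```

```text
[0.4616 0.0592 0.2618] [[-0.046  -0.9505 -0.3073  0.3841]
 [ 0.9989 -0.0436 -0.0147  0.0551]
 [ 0.0006 -0.3077  0.9515  0.4043]]
wrist latch_pivot 0.79 [124, 240] [0.4246 0.0351 0.022 ] [0.4226 0.0361 0.0414]
wrist tooth 0.77 [205, 238] [0.5331 0.0356 0.017 ] [0.5061 0.0391 0.0871]
wrist thumb_tab 0.65 [192, 238] [0.4961 0.0382 0.072 ] [0.491  0.0389 0.0871]
wrist catch 0.7 [238, 238] [0.5852 0.0362 0.012 ] [0.5765 0.037  0.0291]
wrist back_wall 0.57 [257, 239] [0.5977 0.0402 0.042 ] [0.6049 0.0397 0.0298]
wrist phone_center 0.87 [244, 180] [ 0.5961 -0.0446  0.0165] [ 0.5925 -0.0429  0.023 ]
```

View pics/w1.png

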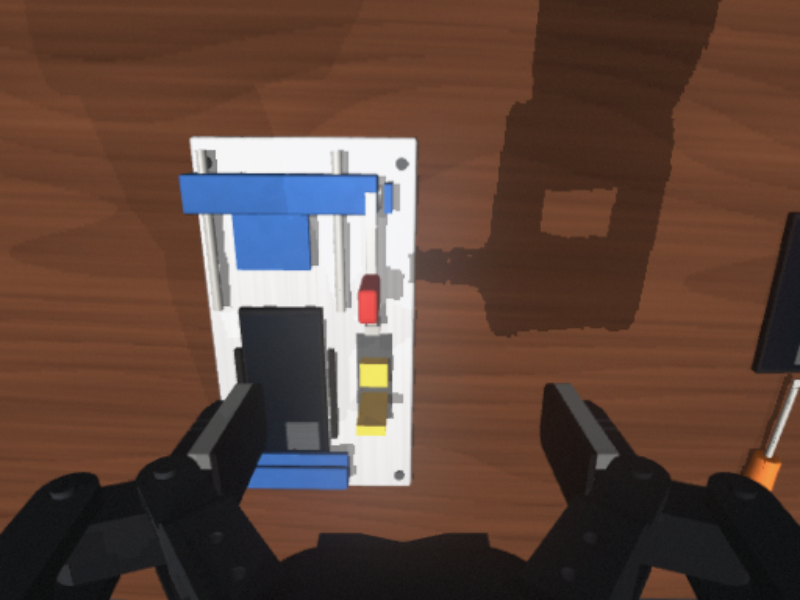

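The wrist view shows the jig upright: red tab at (369,300) of 800x600, striker (373,375), back wall top (371,430), phone left of it. Segmenting by colour and depth.

```bash
python3 - <<'E'
from h import *
np.set_printoptions(precision=4,suppress=True)
p=np.load('w1p.npy').astype(int);d=np.load('w1.npy')
st=arm.sense();n='wrist'
c,T=c2w(n,st)
def pts(m):
    rr,cc=np.nonzero(m&(d>0)); K=np.array([[c['fx'],0,c['cx']],[0,c['fy'],c['cy']],[0,0,1]])
    u=cv2.undistortPoints(np.stack([cc,rr],1)[:,None].astype(float),K,np.array([c['k1'],0,0,0,0.]))[:,0]
    q=np.stack([u[:,0],-u[:,1],-np.ones(len(u))],1)*d[rr,cc][:,None]
    return q@T[:3,:3].T+T[:3,3]
r,g,b=p[...,0],p[...,1],p[...,2]
red=pts((r>100)&(g<80)&(b<80)); red=red[(abs(red[:,0]-.49)<.05)&(abs(red[:,1]-.036)<.04)]
yel=pts((r>70)&(g>55)&(b<g*.5)); yel=yel[(abs(yel[:,0]-.59)<.06)&(abs(yel[:,1]-.036)<.03)&(yel[:,2]>.01)]
blk=pts((r<60)&(g<60)&(b<60)); blk=blk[(abs(blk[:,0]-.59)<.09)&(abs(blk[:,1]+.043)<.05)]
wht=pts((r>190)&(g>190)&(b>190));wht=wht[(wht[:,2]<.02)&(abs(wht[:,1])<.15)]
q=lambda x:np.percentile(x,[1,10,50,90,99],axis=0)
print('redtop',q(red[red[:,2]>.08]));print('redall',q(red))
for lo,hi in[(.02,.04),(.04,.062),(.062,.09)]:
    k=yel[(yel[:,2]>lo)&(yel[:,2]<hi)]
    if len(k):print('yel',lo,len(k),q(k))
# yaw
for w,nm in[(red[red[:,2]>.08],'red'),(yel,'yel')]:print(nm,cv2.minAreaRect((w[:,:2]*1000).astype(np.float32)))
def g2(u,v,z):return at_z(n,v*384/600,u*512/800,z,st)
nl,fl=g2(415,139,.012),g2(410,486,.012);nr=g2(191,137,.012);print(nl,fl,nr,np.arctan2(*(fl-nl)[1::-1]),np.arctan2(*(nl-nr)[1::-1])-np.pi/2,np.linalg.norm(fl-nl),np.linalg.norm(nl-nr))
k=pts(np.ones_like(r,bool));k=k[(abs(k[:,0]-.44)<.05)&(abs(k[:,1])<.1)];kz=k[k[:,2]>.03];print('jaw',q(kz))
E
```

```text
redtop [[0.4817 0.0328 0.0808]
 [0.4821 0.0345 0.0822]
 [0.4922 0.0428 0.0848]
 [0.505  0.0448 0.0861]
 [0.5064 0.0451 0.0871]]
redall [[0.4814 0.0329 0.0407]
 [0.4816 0.0342 0.0543]
 [0.4826 0.0403 0.082 ]
 [0.5035 0.0447 0.0858]
 [0.5065 0.0452 0.087 ]]
yel 0.02 240 [[0.5676 0.0305 0.0242]
 [0.5696 0.0322 0.0251]
 [0.5781 0.0416 0.0261]
 [0.5868 0.0511 0.0271]
 [0.5888 0.0528 0.0277]]
yel 0.062 93 [[0.6019 0.0322 0.0677]
 [0.6026 0.0335 0.0683]
 [0.6056 0.0423 0.0692]
 [0.6088 0.0513 0.0698]
 [0.6098 0.0537 0.0703]]
red ((494.09088134765625, 38.827735900878906), (25.14742088317871, 12.131840705871582), 1.649796485900879)
yel ((589.2977294921875, 41.50428771972656), (43.11624526977539, 23.244901657104492), 2.2575161457061768)
[0.3805 0.0677 0.012 ] [0.7069 0.0806 0.012 ] [ 0.3864 -0.1076  0.012 ] 0.03927806937051611 0.03381716064228257 0.3266954259519815 0.17546491376328308
jaw [[ 0.4124 -0.087   0.0342]
 [ 0.4364 -0.0078  0.0381]
 [ 0.4506  0.0231  0.3363]
 [ 0.4634  0.0854  0.3485]
 [ 0.4772  0.098   0.3539]]
```

```bash
python3 -m creep '{"xyz":[[6.5,-4,-20],[6.5,-4,-25],[6.5,-4,-25],[6.5,-4,-25],[6.5,-4,-25],[0,0,-25],[0,0,-25],[0,0,-20],[0,0,-12],[0,0,-5]],"dr":[[0,0,-0.007],[0,0,0],[0,0,0],[0,0,0],[0,0,0],[0,0,0],[0,0,0],[0,0,0],[0,0,0],[0,0,0]],"hand":[0,0,0,0,0,0,0,0,0,0]}' 30
python3 - <<'E'
from h import *
st=arm.sense();p,d=imaging.grab_frame('wrist');cv2.imwrite('pics/w2.png',cv2.resize(p[:,:,::-1],(800,600)))
print(st['tcp_pos'],proj('wrist',np.array([.494,.039,.087]),st))
E
```

```text
time_s: 4.05
tcp_pos: [0.4929, 0.042, 0.0539]
tcp_rot: [-1.57, -0.0, 1.608]
ft_force: [-0.2, -0.2, 0.9]
finger_gap: 1.001
[0.49292579 0.04202744 0.05391826] (np.float64(286.4963551746819), np.float64(251.53518556573474))
```

View pics/w2.png

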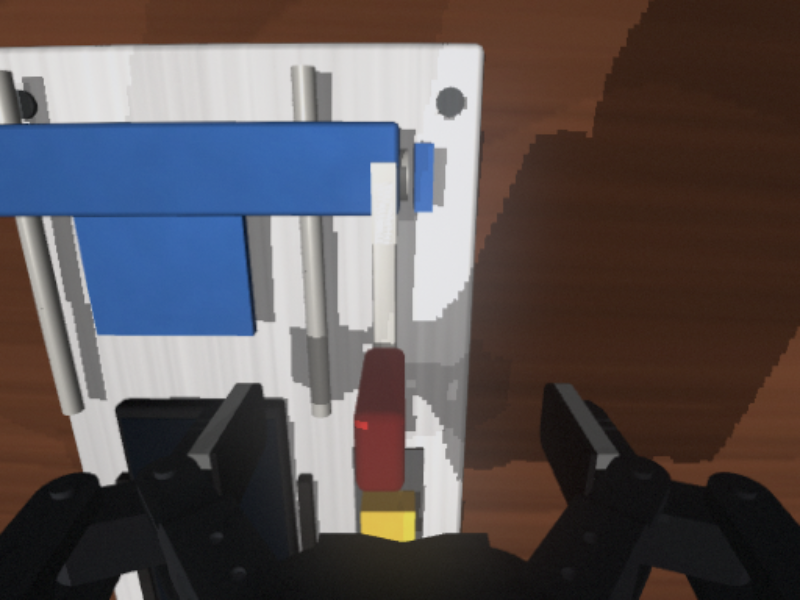

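The tab (col 381) sits about 6 mm right (−y) of the finger centre line (col 402): shift, then close.

```bash
python3 -m creep '{"xyz":[[0.5,-3,0],[0.5,-3,0],[0,0,0],[0,0,0],[0,0,0],[0,0,0],[0,0,0],[0,0,0],[0,0,0],[0,0,0]],"dr":[[0,0,0],[0,0,0],[0,0,0],[0,0,0],[0,0,0],[0,0,0],[0,0,0],[0,0,0],[0,0,0],[0,0,0]],"hand":[0,0,255,255,255,255,255,255,255,255]}' 30
python3 - <<'E'
from h import *
st=arm.sense();p,d=imaging.grab_frame('wrist');cv2.imwrite('pics/w3.png',cv2.resize(p[:,:,::-1],(800,600)))
print(st['tcp_pos'],st['ft_force'],st['moment'])
E
```

```text
time_s: 5.35
tcp_pos: [0.4943, 0.0355, 0.0544]
tcp_rot: [-1.571, -0.0, 1.607]
ft_force: [-1.2, 5.7, 3.0]
finger_gap: 0.157
[0.49428026 0.0355127  0.05441206] [-1.15376264  5.69297405  2.990848  ] [ 0.75943623  0.13906787 -0.10643574]
```

View pics/w3.png

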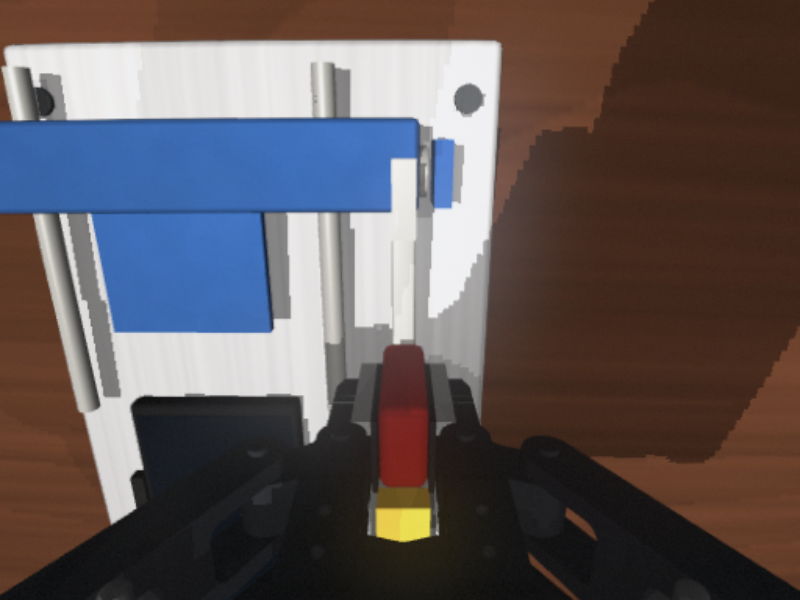

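```bash
python3 -m creep '{"xyz":[[0,0.5,3.5],[2,0.1,3.5],[3,0.1,3.5],[3,0.1,3.5],[5,0.2,0.5],[5,0.2,0],[5,0.2,0],[5,0.2,0],[5,0.2,0],[0,0,0]],"dr":[[0,0,0],[0,0,0],[0,0,0],[0,0,0],[0,0,0],[0,0,0],[0,0,0],[0,0,0],[0,0,0],[0,0,0]],"hand":[255,255,255,255,255,255,255,255,255,255]}' 30
python3 - <<'E'
from h import *
st=arm.sense();p,d=imaging.grab_frame('wrist');cv2.imwrite('pics/w4.png',cv2.resize(p[:,:,::-1],(800,600)))
q,e=imaging.grab_frame('side');cv2.imwrite('pics/d4.png',cv2.resize(q[160:260,180:313,::-1],(800,600)))
print(st['tcp_pos'],st['ft_force'],st['moment'])
E
```

```text
time_s: 6.65
tcp_pos: [0.5233, 0.0365, 0.0666]
tcp_rot: [-1.562, 0.0, 1.607]
ft_force: [-5.0, -0.4, -13.0]
finger_gap: 0.161
[0.52333219 0.03654277 0.06664683] [ -4.9753027   -0.43971339 -13.04223907] [ 0.11932793  0.55076498 -0.06085602]
```

View pics/w4.png

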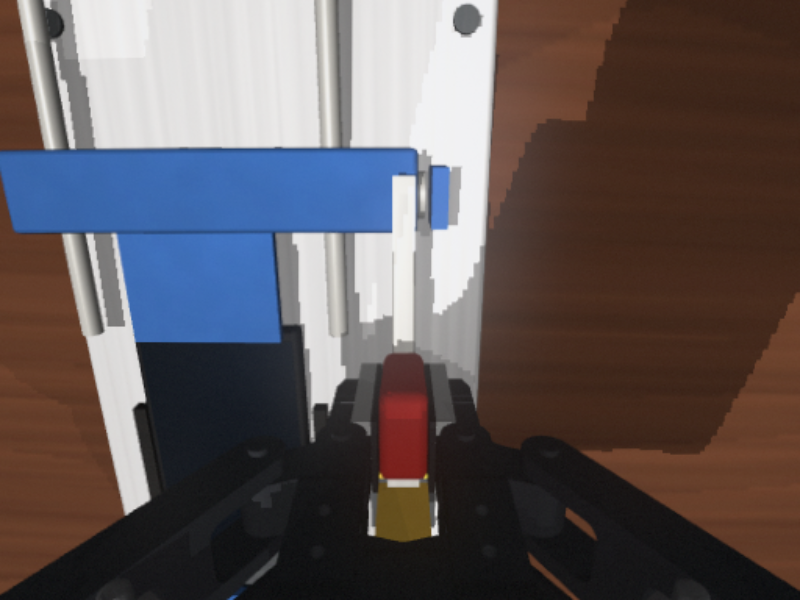

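View pics/d4.png

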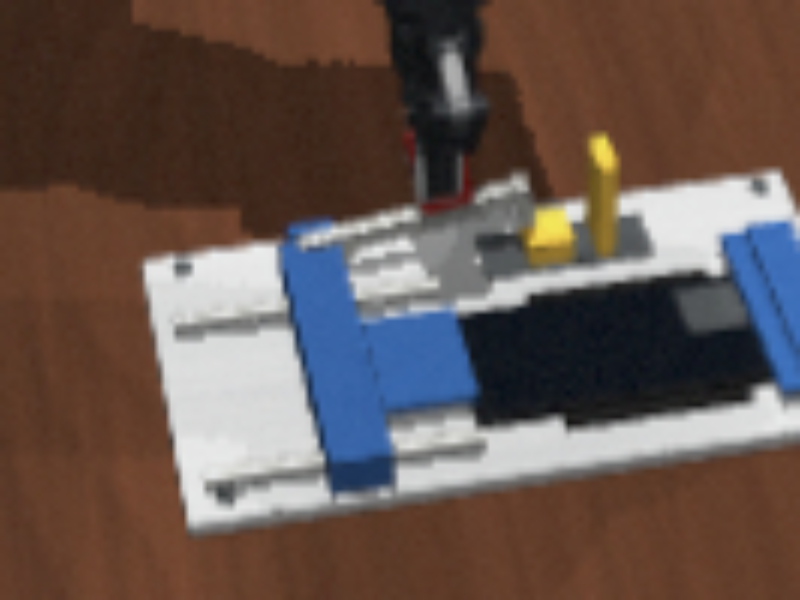

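```bash
python3 -m creep '{"xyz":[[3,0.1,0.5],[3,0.1,0.5],[3,0.1,0.5],[3,0.1,0],[3,0.1,0],[0,0,0],[0,0,0],[0,0,0],[0,0,0],[0,0,0]],"dr":[[0,0,0],[0,0,0],[0,0,0],[0,0,0],[0,0,0],[0,0,0],[0,0,0],[0,0,0],[0,0,0],[0,0,0]],"hand":[255,255,255,255,255,255,255,255,255,255]}' 30
cat > m.py <<'E'
from h import *
import sys
np.set_printoptions(precision=4,suppress=True)
st=arm.sense();n='wrist';p,d=imaging.grab_frame(n);cv2.imwrite(f'pics/{sys.argv[1]}.png',cv2.resize(p[:,:,::-1],(800,600)))
print(st['tcp_pos'],st['tcp_rot'],st['ft_force'])
c,T=c2w(n,st)
p=p.astype(int);m=(p[...,2]>110)&(p[...,0]<90)&(d>0)
rr,cc=np.nonzero(m);K=np.array([[c['fx'],0,c['cx']],[0,c['fy'],c['cy']],[0,0,1]])
u=cv2.undistortPoints(np.stack([cc,rr],1)[:,None].astype(float),K,np.array([c['k1'],0,0,0,0.]))[:,0]
q=(np.stack([u[:,0],-u[:,1],-np.ones(len(u))],1)*d[rr,cc][:,None])@T[:3,:3].T+T[:3,3]
k=q[(q[:,2]>.033)&(abs(q[:,1]-.0)<.025)&(q[:,2]<.07)]
print('jaw block x',np.percentile(k[:,0],[1,50,99]),'z',np.median(k[:,2]))
E
python3 m.py w5
```

```text
time_s: 8.0
tcp_pos: [0.5383, 0.037, 0.0681]
tcp_rot: [-1.563, 0.0, 1.607]
ft_force: [-5.5, 0.9, -13.9]
finger_gap: 0.16
[0.5383 0.037  0.0681] [-1.5626  0.0004  1.6069] [ -5.4833   0.9271 -13.8611]
jaw block x [0.4652 0.4792 0.4942] z 0.03792350962293983
```

```bash
python3 - <<'E'
from h import *
np.set_printoptions(precision=4,suppress=True)
n='wrist'
for f,st in [('w1',dict(tcp_pos=[.4616,.0592,.2618],tcp_rot=[-1.572,0,1.615])),('w3',dict(tcp_pos=[.4943,.0355,.0544],tcp_rot=[-1.571,0,1.607])),('w4',dict(tcp_pos=[.5233,.0365,.0666],tcp_rot=[-1.562,0,1.607])),('w5',dict(tcp_pos=[.5383,.0370,.0681],tcp_rot=[-1.5626,0,1.6069]))]:
    im=cv2.imread(f'pics/{f}.png')[:,:,::-1].astype(int)
    m=((im[...,2]>110)&(im[...,0]<90)).astype(np.uint8)
    # column near y=0.0
    for y in (.0,.01):
        b=at=None
        r0,c0=proj(n,np.array([.44 if f in('w1','w3') else .47,y,.038]),st)
        col=int(round(c0*1.5625)); rows=np.nonzero(m[:,col])[0]
        if len(rows)==0: print(f,col,'none');continue
        # first contiguous run
        br=np.nonzero(np.diff(rows)>3)[0]; run=rows[:br[0]+1] if len(br) else rows
        print(f,y,run[0],run[-1],at_z(n,run[0]/1.5625,c0,.038,st)[:2],at_z(n,run[-1]/1.5625,c0,.038,st)[:2])
E
```

```text
w1 0.0 175 213 [0.4112 0.    ] [0.4395 0.    ]
w1 0.01 175 213 [0.4107 0.0098] [0.439 0.01 ]
w3 0.0 119 211 [0.4114 0.0006] [ 0.4402 -0.    ]
w3 0.01 118 211 [0.4108 0.0101] [0.4398 0.01  ]
w4 0.0 149 231 [0.4495 0.0004] [ 0.478  -0.0002]
w4 0.01 148 231 [0.4488 0.01  ] [0.4776 0.01  ]
w5 0.0 151 234 [0.4652 0.0001] [ 0.4944 -0.0005]
w5 0.01 152 234 [0.4652 0.01  ] [0.494  0.0099]
```

View pics/w5.png

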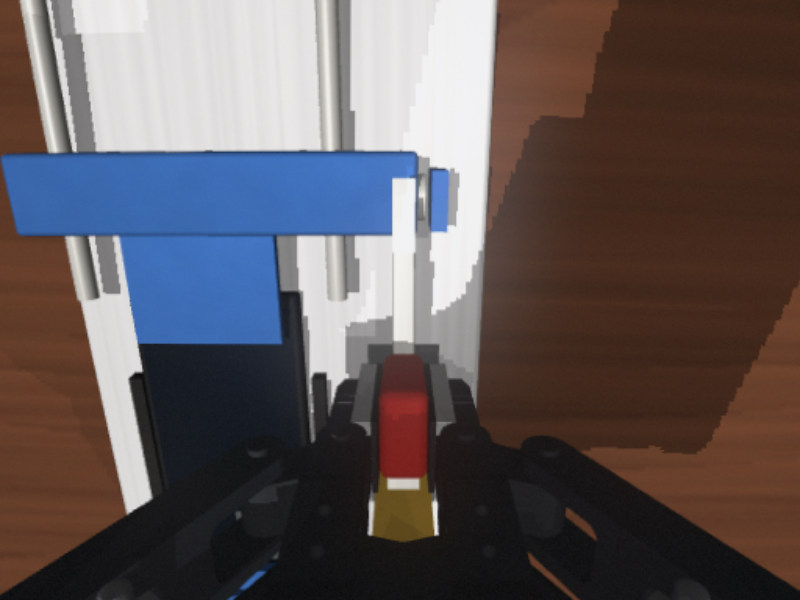

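```bash
python3 -m creep '{"xyz":[[2,0.1,0],[2,0.1,0],[2,0.1,0],[2,0.1,0],[1,0,0],[0,0,0],[0,0,0],[0,0,0],[0,0,0],[0,0,0]],"dr":[[0,0,0],[0,0,0],[0,0,0],[0,0,0],[0,0,0],[0,0,0],[0,0,0],[0,0,0],[0,0,0],[0,0,0]],"hand":[255,255,255,255,255,255,255,255,255,255]}' 30
python3 m.py w6
```

```text
time_s: 9.3
tcp_pos: [0.5472, 0.0374, 0.068]
tcp_rot: [-1.562, 0.0, 1.607]
ft_force: [-5.5, 0.1, -14.2]
finger_gap: 0.158
[0.5472 0.0374 0.068 ] [-1.5623  0.0005  1.607 ] [ -5.5065   0.1157 -14.1672]
jaw block x [0.4741 0.488  0.503 ] z 0.037938747988434746
```

```bash
python3 -m creep '{"xyz":[[1,0,0],[0,0,0],[1,0,0],[0,0,0],[1,0,0],[0,0,0],[0,0,0],[0,0,0],[0,0,0],[0,0,0]],"dr":[[0,0,0],[0,0,0],[0,0,0],[0,0,0],[0,0,0],[0,0,0],[0,0,0],[0,0,0],[0,0,0],[0,0,0]],"hand":[255,255,255,255,255,255,255,255,255,255]}' 30
python3 m.py w7
```

```text
time_s: 10.6
tcp_pos: [0.5501, 0.0375, 0.068]
tcp_rot: [-1.562, 0.0, 1.607]
ft_force: [-6.7, 0.4, -13.8]
finger_gap: 0.16
[0.5501 0.0375 0.068 ] [-1.5623  0.0004  1.607 ] [ -6.6944   0.4289 -13.8412]
jaw block x [0.4771 0.491  0.5059] z 0.03791287485046144
```

```bash
python3 -m creep '{"xyz":[[0.7,0,0],[0,0,0],[0,0,0],[0,0,0],[0,0,0],[0,0,0],[0,0,0],[0,0,0],[0,0,0],[0,0,0]],"dr":[[0,0,0],[0,0,0],[0,0,0],[0,0,0],[0,0,0],[0,0,0],[0,0,0],[0,0,0],[0,0,0],[0,0,0]],"hand":[255,255,255,255,255,255,255,255,255,255]}' 30
python3 m.py w8
```

```text
time_s: 11.9
tcp_pos: [0.5508, 0.0375, 0.068]
tcp_rot: [-1.562, 0.0, 1.607]
ft_force: [-6.3, 1.0, -13.1]
finger_gap: 0.161
[0.5508 0.0375 0.068 ] [-1.5622  0.0003  1.607 ] [ -6.3146   0.9547 -13.0967]
jaw block x [0.4778 0.4916 0.5066] z 0.037931242833090545
```

```bash
python3 -m creep '{"xyz":[[0.7,0,0],[0,0,0],[0,0,0],[0,0,0],[0,0,0],[0,0,0],[0,0,0],[0,0,0],[0,0,0],[0,0,0]],"dr":[[0,0,0],[0,0,0],[0,0,0],[0,0,0],[0,0,0],[0,0,0],[0,0,0],[0,0,0],[0,0,0],[0,0,0]],"hand":[255,255,255,255,255,255,255,255,255,255]}' 30
python3 m.py w9
```

```text
time_s: 13.2
tcp_pos: [0.5515, 0.0375, 0.068]
tcp_rot: [-1.562, 0.0, 1.607]
ft_force: [-7.4, 0.4, -13.4]
finger_gap: 0.163
[0.5515 0.0375 0.068 ] [-1.5622  0.0003  1.607 ] [ -7.3911   0.3902 -13.3706]
jaw block x [0.4784 0.4923 0.5073] z 0.03793536883637119
```

```bash
python3 -m creep '{"xyz":[[0.7,0,0],[0,0,0],[0,0,0],[0,0,0],[0,0,0],[0,0,0],[0,0,0],[0,0,0],[0,0,0],[0,0,0]],"dr":[[0,0,0],[0,0,0],[0,0,0],[0,0,0],[0,0,0],[0,0,0],[0,0,0],[0,0,0],[0,0,0],[0,0,0]],"hand":[255,255,255,255,255,255,255,255,255,255]}' 30
python3 m.py w10
```

```text
time_s: 14.5
tcp_pos: [0.552, 0.0375, 0.0679]
tcp_rot: [-1.562, 0.0, 1.607]
ft_force: [-6.7, 1.0, -12.6]
finger_gap: 0.156
[0.552  0.0375 0.0679] [-1.5618  0.0003  1.607 ] [ -6.656    0.9644 -12.5671]
jaw block x [0.4789 0.4928 0.5077] z 0.03793530502780089
```

```bash
python3 -m creep '{"xyz":[[0.7,0,0],[0,0,0],[0,0,0],[0,0,0],[0,0,0],[0,0,0],[0,0,0],[0,0,0],[0,0,0],[0,0,0]],"dr":[[0,0,0],[0,0,0],[0,0,0],[0,0,0],[0,0,0],[0,0,0],[0,0,0],[0,0,0],[0,0,0],[0,0,0]],"hand":[255,255,255,255,255,255,255,255,255,255]}' 30
python3 m.py w11
```

```text
time_s: 15.8
tcp_pos: [0.5522, 0.0375, 0.0679]
tcp_rot: [-1.561, 0.0, 1.607]
ft_force: [-8.9, 1.3, -12.4]
finger_gap: 0.164
[0.5522 0.0375 0.0679] [-1.5607  0.0003  1.607 ] [ -8.8957   1.2834 -12.3891]
jaw block x [0.4791 0.4929 0.5079] z 0.03796250398896897
```

Contact with the wall is felt (0.2 mm moved of 0.7 commanded, force rises) at jaw ≈ 67.9 mm, agreeing with the vision estimate. Back off slightly and lower along the arc.

```bash
python3 -m creep '{"xyz":[[-1,0,0],[-1,0,0],[0,0,0],[1,0,-1.1],[1,0,-1.1],[1.1,0,-1.2],[1,0,-1.2],[1,0,-1.2],[0,0,0],[0,0,0]],"dr":[[0,0,0],[0,0,0],[0,0,0],[0,0,0],[0,0,0],[0,0,0],[0,0,0],[0,0,0],[0,0,0],[0,0,0]],"hand":[255,255,255,255,255,255,255,255,255,255]}' 30
python3 m.py w12
```

```text
time_s: 17.1
tcp_pos: [0.5567, 0.0377, 0.0634]
tcp_rot: [-1.563, 0.0, 1.607]
ft_force: [-8.1, 2.3, -2.8]
finger_gap: 0.161
[0.5567 0.0377 0.0634] [-1.5634  0.0001  1.6069] [-8.0653  2.2779 -2.7781]
jaw block x [0.4782 0.4923 0.5073] z 0.03795678254947782
```

```bash
python3 -m creep '{"xyz":[[-1,0,0],[0.7,0,-1.1],[0.7,0,-1.1],[0.7,0,-1.1],[0.7,0,-1.1],[0.7,0,-1.1],[0,0,0],[0,0,0],[0,0,0],[0,0,0]],"dr":[[0,0,0],[0,0,0],[0,0,0],[0,0,0],[0,0,0],[0,0,0],[0,0,0],[0,0,0],[0,0,0],[0,0,0]],"hand":[255,255,255,255,255,255,255,255,255,255]}' 30
python3 m.py w13
python3 - <<'E'
from h import *
q,e=imaging.grab_frame('side');cv2.imwrite('pics/d13.png',cv2.resize(q[160:260,180:313,::-1],(800,600)))
E
```

```text
time_s: 18.4
tcp_pos: [0.5605, 0.0378, 0.0585]
tcp_rot: [-1.566, -0.0, 1.607]
ft_force: [-6.3, 1.8, -2.1]
finger_gap: 0.162
[0.5605 0.0378 0.0585] [-1.5662 -0.      1.6069] [-6.294   1.809  -2.1017]
jaw block x [0.477  0.491  0.5063] z 0.037961606776789
```

View pics/d13.png

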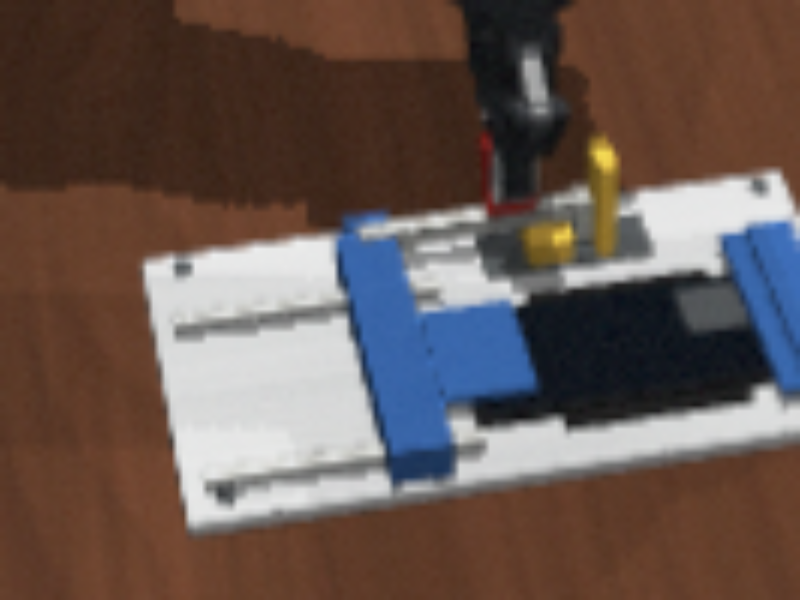

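View pics/w13.png

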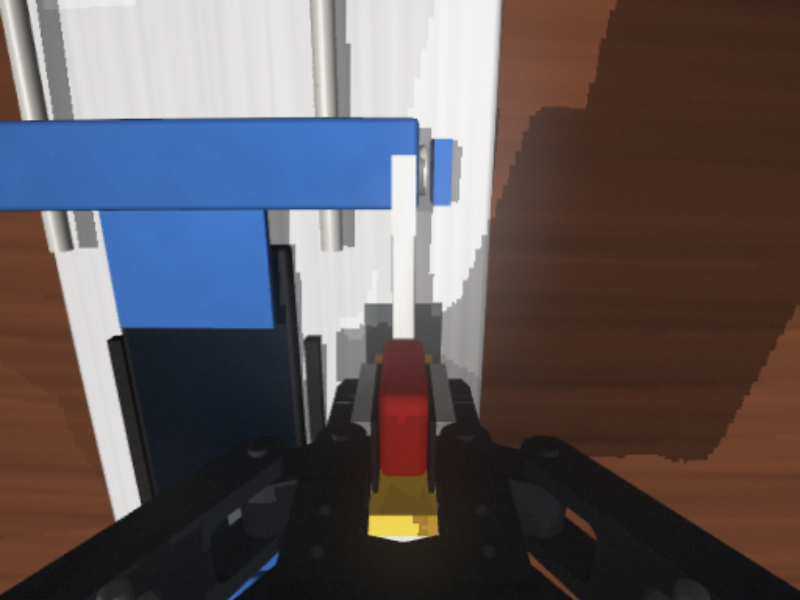

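```bash
python3 -m creep '{"xyz":[[0.4,0,-0.8],[0.4,0,-0.8],[0,0,-0.5],[0,0,0],[0,0,0],[0,0,0],[0,0,0],[0,0,0],[0,0,0],[0,0,0]],"dr":[[0,0,0],[0,0,0],[0,0,0],[0,0,0],[0,0,0],[0,0,0],[0,0,0],[0,0,0],[0,0,0],[0,0,0]],"hand":[255,255,255,255,255,255,255,255,255,255]}' 30
python3 m.py w14
```

```text
time_s: 19.75
tcp_pos: [0.5614, 0.0378, 0.0565]
tcp_rot: [-1.566, 0.0, 1.607]
ft_force: [-5.5, 2.4, -2.3]
finger_gap: 0.155
[0.5614 0.0378 0.0565] [-1.5664  0.      1.607 ] [-5.453   2.4301 -2.2709]
jaw block x [0.4761 0.4902 0.5054] z 0.03798643135364824
```

```bash
python3 -m creep '{"xyz":[[0.7,0,-0.7],[0.7,0,-0.7],[0.6,0,-0.6],[0,0,0],[0,0,0],[0,0,0],[0,0,0],[0,0,0],[0,0,0],[0,0,0]],"dr":[[0,0,0],[0,0,0],[0,0,0],[0,0,0],[0,0,0],[0,0,0],[0,0,0],[0,0,0],[0,0,0],[0,0,0]],"hand":[255,255,255,255,255,255,255,255,255,255]}' 30
python3 m.py w15
python3 - <<'E'
from h import *
# predicted top-of-tab rear edge if level vs image check
p=cv2.imread('pics/w15.png');p1=cv2.imread('pics/w3.png')
cv2.imwrite('pics/cmp.png',np.hstack([p1[300:560,280:520],p[300:560,280:520]]))
E
```

```text
time_s: 21.05
tcp_pos: [0.5638, 0.038, 0.0556]
tcp_rot: [-1.567, -0.0, 1.607]
ft_force: [-8.1, 1.8, 10.5]
finger_gap: 0.159
[0.5638 0.038  0.0556] [-1.5673 -0.0001  1.607 ] [-8.1392  1.7508 10.5018]
jaw block x [0.4779 0.492  0.5072] z 0.03795944603934587
```

View pics/cmp.png

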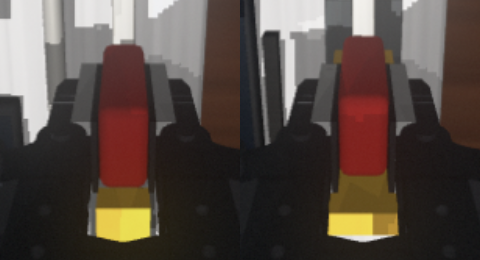

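Bottomed: vertical force flipped to +10.5 N with jaw at 67 mm. Ease off and open.

```bash
python3 -m creep '{"xyz":[[-0.6,0,0.5],[0,0,0],[0,0,0],[0,0,0],[0,0,0],[0,0,0],[0,0,0],[0,0,0],[0,0,0],[0,0,0]],"dr":[[0,0,0],[0,0,0],[0,0,0],[0,0,0],[0,0,0],[0,0,0],[0,0,0],[0,0,0],[0,0,0],[0,0,0]],"hand":[255,255,0,0,0,0,0,0,0,0]}' 30
python3 m.py w16
```

```text
time_s: 22.35
tcp_pos: [0.5649, 0.0379, 0.0554]
tcp_rot: [-1.571, 0.0, 1.607]
ft_force: [-0.7, -0.3, 0.3]
finger_gap: 0.997
[0.5649 0.0379 0.0554] [-1.5708  0.      1.607 ] [-0.6581 -0.3267  0.2836]
jaw block x [0.474  0.4879 0.5031] z 0.0379867442428376
```

View pics/w16.png

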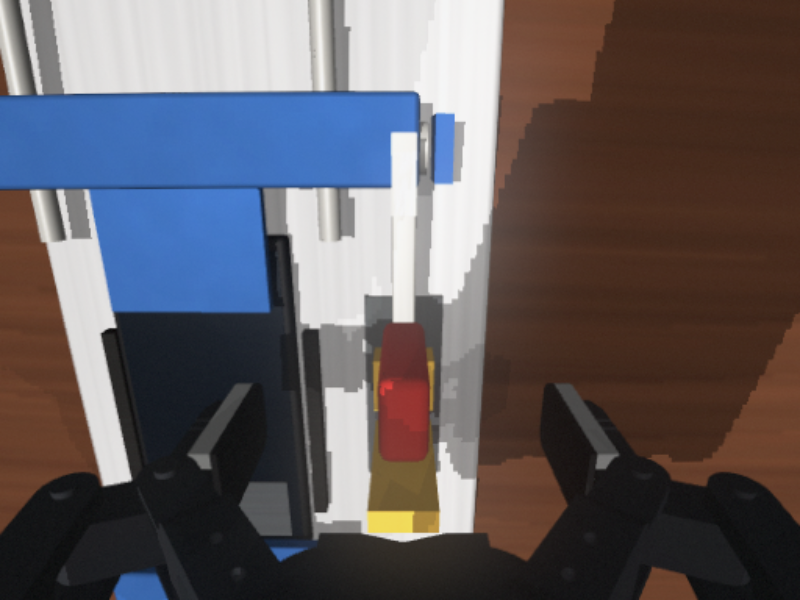

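Jaw settled at 63 mm, exactly the predicted striker-held position. Retreat straight up and verify.

```bash
python3 -m creep '{"xyz":[[0,0,10],[0,0,15],[0,0,20],[0,0,20],[-10,0,25],[-15,0,25],[-15,0,25],[-15,0,20],[0,0,0],[0,0,0]],"dr":[[0,0,0],[0,0,0],[0,0,0],[0,0,0],[0,0,0],[0,0,0],[0,0,0],[0,0,0],[0,0,0],[0,0,0]],"hand":[0,0,0,0,0,0,0,0,0,0]}' 30
python3 m.py w17
python3 - <<'E'
from h import *
np.set_printoptions(precision=4,suppress=True)
q,e=imaging.grab_frame('side');cv2.imwrite('pics/d17.png',cv2.resize(q[160:260,180:313,::-1],(800,600)))
n='wrist';st=arm.sense();p,d=imaging.grab_frame(n);c,T=c2w(n,st)
p=p.astype(int);rr,cc=np.nonzero((p[...,0]>100)&(p[...,1]<80)&(p[...,2]<80)&(d>0))
q=np.array([at_d(n,a,b,d[a,b],st) for a,b in zip(rr,cc)])
q=q[(abs(q[:,0]-.555)<.04)&(abs(q[:,1]-.037)<.03)]
t=q[q[:,2]>.08];print('tab top x',np.percentile(t[:,0],[1,99]),'z',np.percentile(t[:,2],[1,50,99]), 'slope',np.polyfit(t[:,0],t[:,2],1)[0] )
r=spotter.spot_point(n,'phone_center')[0];a,b=r['position'];print(r['conf'],at_z(n,a,b,.0165,st))
E
```

```text
time_s: 23.65
tcp_pos: [0.5102, 0.0379, 0.2156]
tcp_rot: [-1.572, -0.0, 1.607]
ft_force: [-1.1, 0.1, 1.1]
finger_gap: 0.996
[0.5102 0.0379 0.2156] [-1.5717 -0.      1.607 ] [-1.1455  0.1306  1.093 ]
jaw block x [0.4736 0.4928 0.6974] z 0.037538596581449646Traceback (most recent call last):
  File "<stdin>", line 6, in <module>
  File "h.py", line 18, in at_d
    o,d=ray(name,row,col,st); return o+d*dep
        ~~~^^^^^^^^^^^^^^^^^
  File "h.py", line 11, in ray
    c,T=c2w(name,st)
        ~~~^^^^^^^^^
  File "h.py", line 5, in c2w
    c=imaging.calibration(name)
ValueError: time passes only in moves, steps and waits
```

View pics/d17.png

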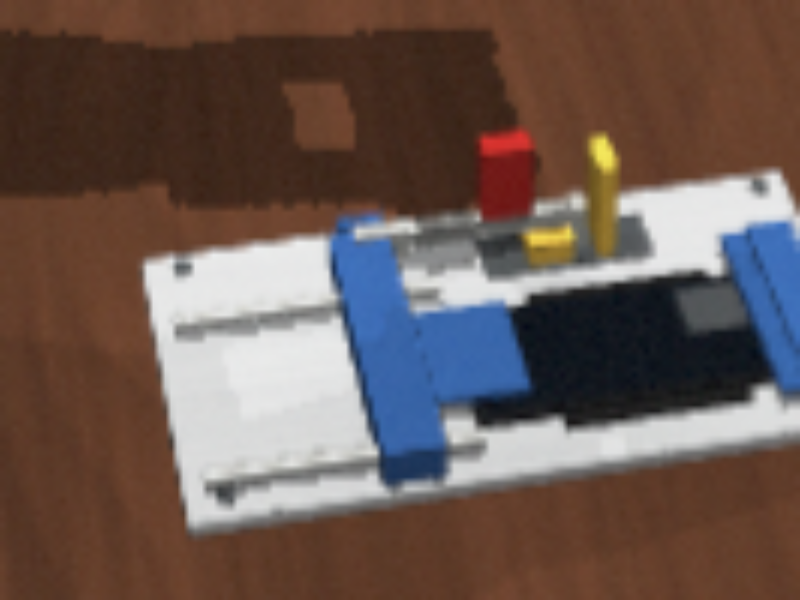

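View pics/w17.png

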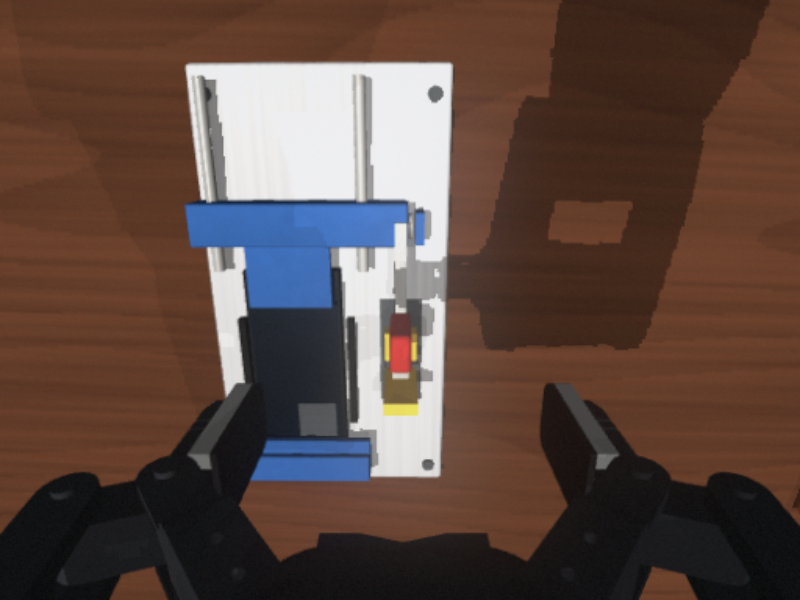

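```bash
python3 - <<'E'
from h import *
np.set_printoptions(precision=4,suppress=True)
n='wrist';st=arm.sense();p,d=imaging.grab_frame(n);c,T=c2w(n,st)
p=p.astype(int)
K=np.array([[c['fx'],0,c['cx']],[0,c['fy'],c['cy']],[0,0,1]])
def pts(m):
    rr,cc=np.nonzero(m&(d>0))
    u=cv2.undistortPoints(np.stack([cc,rr],1)[:,None].astype(float),K,np.array([c['k1'],0,0,0,0.]))[:,0]
    return (np.stack([u[:,0],-u[:,1],-np.ones(len(u))],1)*d[rr,cc][:,None])@T[:3,:3].T+T[:3,3]
q=pts((p[...,0]>100)&(p[...,1]<80)&(p[...,2]<80))
q=q[(abs(q[:,0]-.555)<.04)&(abs(q[:,1]-.037)<.03)]
t=q[q[:,2]>.08];print('tab top x',np.percentile(t[:,0],[1,99]),'z',np.percentile(t[:,2],[1,50,99]))
k=pts((p[...,2]>110)&(p[...,0]<90));k=k[(k[:,2]>.033)&(abs(k[:,1])<.025)&(k[:,2]<.07)&(k[:,0]<.6)]
print('jaw',np.percentile(k[:,0],[1,99]))
r=spotter.spot_point(n,'phone_center')[0];a,b=r['position'];print(st['time_s'],r['conf'],at_z(n,a,b,.0165,st))
E
```

```text
tab top x [0.5467 0.5704] z [0.0839 0.0865 0.0883]
jaw [0.4735 0.5028]
23.8 0.88 [ 0.5967 -0.0432  0.0165]
```

```bash
python3 -c "
from rig import arm
print(arm.hand_in())"
```

```text
the job is handed in; nothing more can be done
None
```

The sliding jaw is closed over the end of the phone, the latch bar is down in the slot, and I handed the job in at about 24 s. No verdict came back.

**What I did:**
1. I gripped the red tab and raised the bar about 0.19 rad.
2. I brought it over the striker and felt for the back wall in 0.7 mm steps. It touched at about 68 mm of jaw travel. The wrist force was then about 9 N, most of it the jaw spring.
3. I backed off slightly and lowered the bar along its arc. It bottomed out at a vertical force of about 10 N with the jaw at 67 mm.
4. I released the tab and moved the arm well clear.

**Last checks:**
- **Jaw:** it settled at about 63 mm, where the slot's near edge should hold it, and read the same in three measurements over about 1.4 s after release.
- **Bar:** the tab's top was at its level height of 87 mm, within about 1 mm, and its position along the plate fits a level bar.
- **Phone:** the detected centre moved less than 2 mm from where it was before the lift.
- **Contact:** the arm and gripper are about 0.13 m above the tab and touching nothing.

**Not fully confirmed:**
- **Tab grip:** the tab slipped about 2 mm in the fingers while being lifted, so the angles come from the measured jaw travel rather than the tool position.
- **Catch force:** I couldn't measure the force on the catch itself, only estimate it from the wrist force as a few newtons.
- **Things on the table:** I didn't measure their positions again. The arm was never lower than about 0.22 m anywhere except over the jig.

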